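# Load the blade sled under the leaf spring of a sprung-bed fixture

### The arm

A 7-joint arm with a two-finger parallel gripper is mounted at the origin on the work surface. World frame = base frame: x ahead of the robot, y to its left, z up, the work surface at z = 0. Lengths are in m, angles in rad, forces in N, time in s.
With the tool pointing down it reaches from about 0.35 to 0.9 m from the base axis. Payload 19.9 kg.
Tool frame: the origin (TCP) lies at the very end of the fingers, on their centre line; the grasp point (between the pads) lies 19 mm behind it; z points along the fingers, y is the line along which they close (so a half turn about z gives the same grasp; the last joint's range is limited). The gripper opens to 85 mm and grips with 20 to 120 N. Pads are 22 mm wide; open, the fingers measure 114 mm over their backs; the gripper's body (76 mm by 85 mm) begins 54 mm behind the grasp point. The pads swing forward as they close: fully open they stand 13 mm farther back than shut.
Start: joints at [-1.345, 0.417, -0.01, 1.614, 0.005, 1.111, -0.053], TCP at [0.165, 0.603, 0.231] pointing down, gripper open.
Joint ranges: [-2.81, 2.81], [-0.39, 2.02], [-1.27, 1.25], [0.06, 2.57], [-1.19, 4.33], [0.19, 2], [-2.82, 2.82]. Speed limits (rad/s): [1.89, 1.89, 2.39, 2.39, 3.01, 3.01, 3.01].

### API

Orientations are given as a rotation vector (axis times angle).
In Python, from cell import robot gives the robot as it stands. The module is installed in compiled form; this text tells all that it offers. Calls block until the motion is done:
- robot.goto(position, orientation): joint-space move of the TCP to a pose.
- robot.servo_line(position, rate=0.15, orientation=None, threshold=None): straight line of the TCP; orientation=None keeps the orientation; rate is the mean speed in m/s. With threshold (N) it stops when the force on the tool has changed by that much, and returns True; else False.
- robot.movej(angles): joint-space move.
- robot.set_gripper(opening, grip_force=None): finger opening in m; grip_force is the grip in N (None keeps the last); returns when the fingers have stopped.
- robot.dwell(seconds).
- robot.inverse_kinematics(position, orientation): joint angles nearest the present ones, or None.
- robot.state(): the state.
- robot.grab_frame(name): name is "scene" or "top"; returns a dict with "color" (384x512x3 uint8, red, green, blue), "range_z" (384x512 float32, m along the optical axis (not along the pixel's ray), 0 where there is no reading), "fx", "fy", "cx", "cy" (pixels), "dist_coeffs" ([k1, k2, p1, p2, k3] as OpenCV has them; the pictures are not rectified), "world_to_cam" (4x4, takes a point from world to camera coordinates). Camera axes: x right, y up, looking along -z (the intrinsics and any distortion apply to the point x, -y, -z); pixel columns grow to the right and rows downward; lengths in m; the calibration is good to about 2 mm. A picture is of the moment at which its call begins.
A pose or a line that the arm cannot do raises robot.Unreachable and nothing moves.
- robot.hand_in(): hands the job in; it is judged then, once.
The state is a dict: "t": time; "joint_pos": joint angles; "joint_vel": joint speeds; "effort": joint torques, N m; "position": TCP position; "tcp_rot": TCP orientation; "wrist_force": force on the tool from outside, world axes, zero at the start; "ft_torque": the same for the moment, N m; "gripper_width": finger opening in m; "gripper_force": force on a finger pad.
Only numpy, scipy, OpenCV 4.12 (cv2) and the standard library are available. Lean on these libraries where they do the work, as an engineer would, in place of code of your own. Each camera call takes 0.05 s, during which the arm holds its last target. There are 200 camera calls.

### The job

Load the wooden sled into the green holding fixture: with closed fingertips press down hard on the sled's black tread until the sprung bed under it gives way, and keep pressing while you slide the sled forward, so that its nose dives under the copper-coloured leaf spring and it ends fully home against the red stop, held down by the spring when you let go. Only press and push the sled, never pick it up; keep your fingers off the leaf spring and leave the jar, tin, screwdriver and wooden scale where they are.

Things in the scene. Friction and masses are not known exactly. Their poses are not given: they have to be found in the camera images.
- fixture: Green fixture fixed to the bench, 320 mm long, 98 wide, 68 high at the bridge (x = 83 to 105 mm) that carries the spring. Origin on the bench, x = feed direction of the sled, y across, y = 0 mid-channel. Two steel rails (inner faces y = -27 and +27 mm, outer 39, tops 34 mm above the bench) guide the sled with 2 mm play each side.
- bed (a joint): Aluminium sprung floor of the channel (x = -206 to +76 mm of the fixture, 48 mm wide); moves straight down, never tilts. 0 = up (its top 28 mm above the bench), 0.010 m = fully down on its stops (top 18 mm). Springs push it up with 5.4 N at 0, 14.4 N fully down, so it takes about 11 N on the sled besides its weight.
- leaf: Copper-coloured leaf (drag) spring, 30 mm wide, sloping down from the bridge towards the incoming sled; origin at its hinge (fixture x = 85, z = 53 mm). It yields only upwards: 4 N to start lifting the knee, 8.5 N at 3 mm. An unpressed sled (top 46 mm above the bench) butts against its lip and is blocked; a pressed one (top 36 mm) slips under and lifts it.
- leaf_lip (a point): Middle of the upturned free end of the leaf spring that faces the incoming sled: fixture x = 14 mm, 41 to 43.5 mm above the bench.
- stop (a point): Middle of the face of the red stop block at the end of the channel (fixture x = 80, y = 0, 36 mm above the bench). The sled is home when the front face of its nose touches it.
- sled: Loose dark wooden sled, 150 mm long (x), 50 wide, 18 thick, 0.2 to 0.32 kg, waxed. Origin at the centre of its underside, x towards its nose, z up. It lies flat on the bed in the channel, nose towards the leaf spring. The part of its top behind the brass ridge (x = -70 to -5 mm) is the black tread on which to press; in front a steel blade blank is let in flush.
- sled_nose (a point): Middle of the top front edge of the sled (75 mm ahead of its centre, 18 mm above its underside).
- sled_tread (a point): Point to press: on the tread's surface, 30 mm behind the sled's centre, 25 mm behind the ridge's rear face, 18 mm above the underside.
- jar_mid (a point): Centre of a glass jar with a red lid, 68 mm across, 95 mm high. Leave alone.
- tin_mid (a point): Centre of a small blue tin, 52 mm across, 55 mm high. Leave alone.
- driver_grip (a point): Handle of a red screwdriver lying on the bench. Leave alone.
- scale_mid (a point): Centre of a pale wooden knife scale, 110 x 32 x 18 mm, lying on the bench. Leave alone.
- leaf_knee (a point): Underside of the leaf's lowest, rounded place, which bears on the sled: fixture x = 30 mm, 33 mm above the bench at rest.
- sled_ridge (a point): Middle of the top of the brass ridge across the sled's middle: 10 mm thick (sled x = -5 to +5 mm), 46 mm wide, 14 mm higher than the tread. Fingers on the tread can push forward against its back. With the sled home, its front is 4 mm short of the spring's lip.
Mind the look-alikes: they are no part of the job. Several things have the shape of the sled; the one meant has the colours described above.

How it is judged:
By the outcome, as a careful person would: the job done as asked, in the order asked, and still so for the second after the job is handed in, with the robot touching nothing.
It also fails if it takes over 38 s, if anything falls off the work surface, if the arm or the gripper's body presses on something with over 40 N, if the wrist force passes 120 N, or if a joint passes its speed limit or range.

## Working session

There is one attempt and no reset: what is moved stays moved. The work goes in short steps, each a Python script; the robot and the scene stay as the last script left them, time stands still between calls to the robot, and variables do not carry over. Pictures are saved under pics/ and viewed, at most 10 in all, crops included, and the job is handed in when it is done.

```bash
mkdir -p pics
cat > h.py <<'E'
import numpy as np, cv2
from cell import robot
def grab(n):
    f=robot.grab_frame(n); np.savez(f'pics/{n}.npz',**{k:np.array(v) for k,v in f.items()}); return f
def points(f):
    """world point per pixel from depth"""
    h,w=f['range_z'].shape
    u,v=np.meshgrid(np.arange(w),np.arange(h))
    K=np.array([[f['fx'],0,f['cx']],[0,f['fy'],f['cy']],[0,0,1.]],float)
    p=cv2.undistortPoints(np.stack([u,v],-1).reshape(-1,1,2).astype(float),K,np.array(f['dist_coeffs'],float)).reshape(h,w,2)
    z=f['range_z']; P=np.stack([p[...,0]*z,-p[...,1]*z,-z],-1)
    T=np.linalg.inv(f['world_to_cam'])
    return P@T[:3,:3].T+T[:3,3]
E
python3 - <<'E'
from h import *
for n in('scene','top'):
    f=grab(n); cv2.imwrite(f'pics/{n}.png',cv2.resize(f['color'][...,::-1],(800,600)))
    print(n,np.linalg.inv(f['world_to_cam']).round(3).tolist(),f['fx'])
s=robot.state();print(s)
E
```

```text
scene [[0.666, -0.552, 0.501, 0.992], [0.745, 0.503, -0.437, -0.402], [-0.011, 0.664, 0.747, 0.737], [0.0, 0.0, 0.0, 1.0]] 377.989158155529
top [[-0.022, 0.988, -0.151, 0.377], [-1.0, -0.02, 0.015, -0.005], [0.012, 0.151, 0.988, 1.217], [0.0, 0.0, 0.0, 1.0]] 475.2707771947224
{'t': 0.1, 'joint_pos': array([-1.34451509,  0.4179413 , -0.01031478,  1.61412195,  0.00469989,
        1.11068145, -0.0530186 ]), 'joint_vel': array([-5.71394886e-04, -1.35263103e-03, -1.42411054e-04, -1.05727784e-04,
        2.28601665e-03, -4.48489197e-05,  1.46293329e-04]), 'effort': array([ 2.10475679e-03, -8.65820217e+01,  6.80686198e-01, -4.35641634e+01,
        1.93553284e-02,  4.81158349e-03, -1.40130182e-04]), 'position': array([0.16528908, 0.60242157, 0.23070255]), 'tcp_rot': array([-4.19364661e-01, -3.11340672e+00,  1.76879784e-03]), 'wrist_force': array([-0.39924889,  1.35707458,  0.33341876]), 'ft_torque': array([-0.01123492,  0.00469088, -0.02928918]), 'gripper_force': 0.0, 'gripper_width': 0.08563372409641988}
```

View pics/top.png

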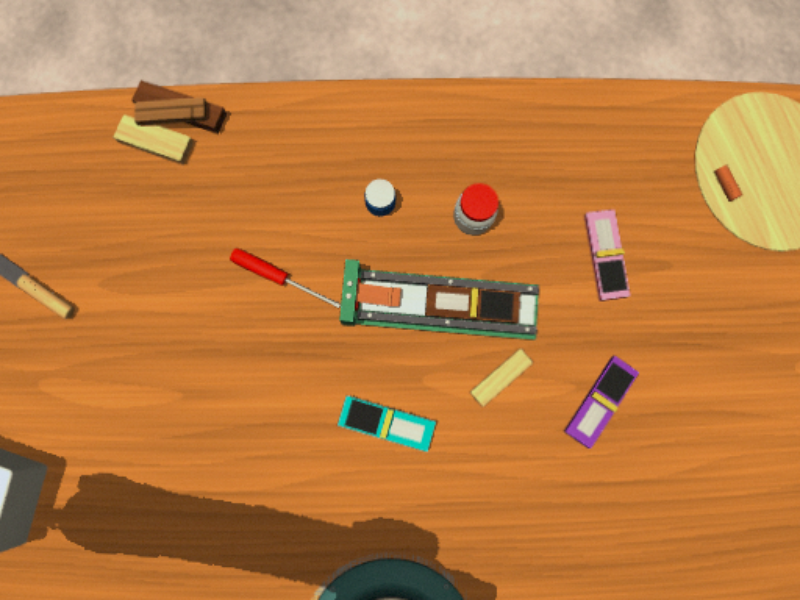

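View pics/scene.png

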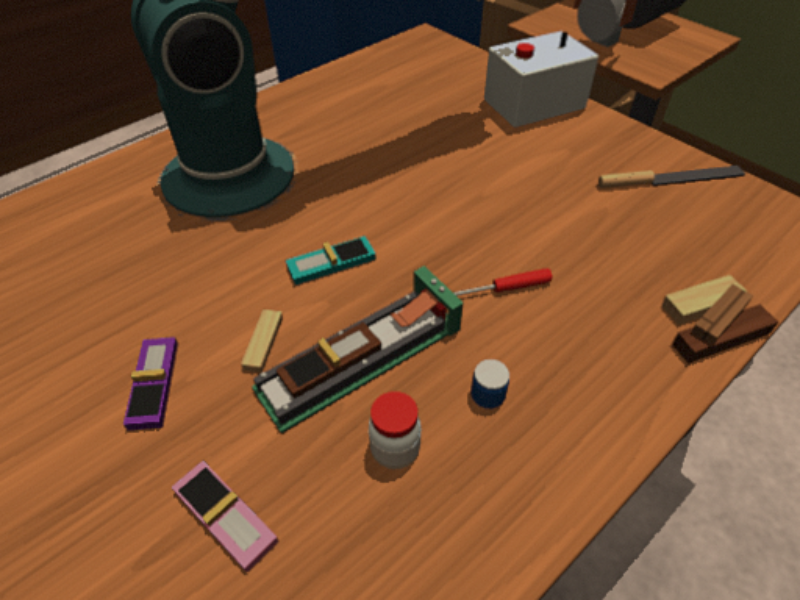

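Top view (800x600): the fixture runs from the bridge at (347,292) to the open end at (537,310), so feed is image-left. The brown sled is centred near (473,303) with the yellow ridge at (474,303), black tread at (498,305) and copper leaf at (380,295). The teal, pink and purple blocks are decoys.

```bash
cat > meas.py <<'E'
from h import *
def measure(n,pr=True,f=None):
    f=f or grab(n); P=points(f); hsv=cv2.cvtColor(f['color'],cv2.COLOR_RGB2HSV); H,S,V=[hsv[...,i].astype(int) for i in range(3)]
    c0=np.array([0.58,-0.06]) if not hasattr(measure,'c') else measure.c
    near=np.linalg.norm(P[...,:2]-c0,axis=-1)<0.19
    ok=(f['range_z']>0)&near
    out={}
    for k,m in dict(ridge=(H>20)&(H<33)&(S>140)&(V>100)&(P[...,2]>.035),leaf=(H<12)&(S>110)&(V>120)&(P[...,2]>.03)&(P[...,2]<.065),
                    green=(H>50)&(H<85)&(S>100),bridge=(H>50)&(H<85)&(S>100)&(P[...,2]>.06),tread=(V<60)&(P[...,2]>.0415)&(P[...,2]<.055)).items():
        m=(m&ok).astype(np.uint8); 
        nn,l,st,_=cv2.connectedComponentsWithStats(m)
        if nn<2: print(k,'none'); continue
        if k!='green': m=(l==1+np.argmax(st[1:,4])).astype(np.uint8)
        q=P[m>0]; r=cv2.minAreaRect(q[:,:2].astype(np.float32)*1000)
        v,u=np.nonzero(m); out[k]=q
        if pr: print(n,k,len(q),'px',u.mean().round(),v.mean().round(),'med',np.median(q,0).round(4),'rect',np.round(r[0],1),np.round(r[1],1),round(r[2],1))
    q=P[ok&(P[...,2]>.027)&(P[...,2]<.07)]
    print(n,'solid',len(q),cv2.minAreaRect(q[:,:2].astype(np.float32)*1000), 'bench z',np.median(P[ok&(P[...,2]<.015)][:,2]))
    return out
if __name__=='__main__':
    for n in('top','scene'):
        f=dict(np.load(f'pics/{n}.npz')); P=points(f)
        if n=='top': measure.c=P[int(303*.64),int(440*.64),:2]; print(measure.c)
        measure(n,f=f)
E
python3 meas.py
```

```text
[ 0.54270532 -0.09161562]
top ridge 79 px 303.0 193.0 med [ 0.5397 -0.1448  0.06  ] rect [ 541.3 -145.4] [10.4 49.6] 83.3
top leaf 318 px 242.0 189.0 med [0.5555 0.0077 0.0435] rect [552.6   5.8] [68.5 36.6] 83.5
top green 740 px 258.0 198.0 med [0.5189 0.0167 0.0156] rect [473.2 -88.4] [318.1 237.8] 83.3
top bridge 305 px 223.0 186.0 med [0.5593 0.051  0.0682] rect [560.5  50.6] [21. 97.] 83.7
top tread 326 px 317.0 195.0 med [ 0.5357 -0.1823  0.0466] rect [ 535.8 -182.3] [50.7 42.3] 84.6
top solid 3779 ((575.3004150390625, -75.07586669921875), (306.603515625, 307.2003479003906), 27.186677932739258) bench z 0.00043106159803207866
scene ridge 47 px 210.0 224.0 med [ 0.5455 -0.144   0.0613] rect [ 542.4 -144. ] [ 9.2 42.3] 85.1
scene leaf 279 px 265.0 198.0 med [0.5588 0.0086 0.0441] rect [559.    6.3] [65.4 32. ] 84.1
scene green 941 px 245.0 222.0 med [ 0.5839 -0.0285  0.0118] rect [474.8 -86.5] [317.4 242.3] 82.9
scene bridge 249 px 280.0 185.0 med [0.5718 0.0474 0.0688] rect [565.3  51.1] [20.  96.2] 83.2
scene tread 366 px 196.0 235.0 med [ 0.5382 -0.1811  0.0474] rect [ 537.9 -181.2] [50.7 45.3] 83.7
scene solid 4271 ((577.4268798828125, -77.12353515625), (304.376220703125, 313.0546875), 26.812911987304688) bench z 0.001360728290608515
```

```bash
cat >> h.py <<'E'
from scipy.spatial.transform import Rotation as Ro
a=np.radians(83.5); d=np.array([np.cos(a),np.sin(a),0]); n=np.array([-d[1],d[0],0]); O=np.array([.5519,-.0426,0])
def W(x,z,y=0): return O+d*x+n*y+[0,0,z]
def ori(s):
    z=np.array([0,0,-1.]); x=s*d; return Ro.from_matrix(np.stack([x,np.cross(z,x),z],1)).as_rotvec()
def fx(p): q=np.asarray(p)-O; return np.round([q@d,q@n,q[2]],4)
def st(l=''):
    s=robot.state(); F=s['wrist_force']; print(l,round(s['t'],2),'fix',fx(s['position']),'F along/across/z',np.round([F@d,F@n,F[2]],1)); return s
E
python3 - <<'E'
from h import *
p=W(-.103-.024,.12)
for s in(1,-1):
    q=robot.inverse_kinematics(p,ori(s)); print(s,q)
q0=robot.state()['joint_pos']
best=min((1,-1),key=lambda s:(lambda q: 99 if q is None else np.abs(q-q0).max())(robot.inverse_kinematics(p,ori(s))))
robot.set_gripper(0)
robot.goto(p,ori(best)); st('above')
robot.servo_line(W(-.127,.06),rate=.1); s=st('near'); print(best,s['gripper_width'])
f=grab('scene'); cv2.imwrite('pics/a.png',cv2.resize(f['color'][170:280,130:320,::-1],(760,440),interpolation=cv2.INTER_CUBIC))
E
```

```text
1 [-0.49888093  0.68361546  1.03037779  1.88882553 -0.70632899  0.98712575
  0.73934911]
-1 [-0.52616026  0.71729054  1.08203355  1.88948014 -0.75325633  1.01311827
 -2.3642972 ]
above 3.9 fix [-0.1262 -0.0002  0.1199] F along/across/z [-0.5 -0.5 -0.2]
near 4.65 fix [-1.273e-01 -1.000e-04  6.020e-02] F along/across/z [ 0.4 -0.1 -1.1]
1 -5.7016716806598525e-05
```

View pics/a.png

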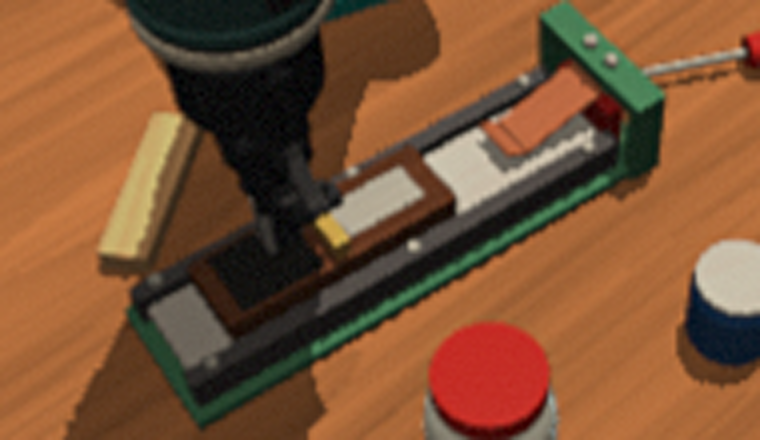

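The crop shows the closed fingertips at about (265,245), centred over the black tread just behind the ridge at (330,232). Next I press.

Run:
```python
from h import *
print(robot.inverse_kinematics(W(-.01,.034),ori(1)))
print(robot.servo_line(W(-.127,.048),rate=.05,threshold=4)); st('touch')
print(robot.servo_line(W(-.127,.030),rate=.02,threshold=24)); st('pressed')
robot.dwell(.2); st('settled')
```

```text
[-0.63636881  0.78381014  0.91225715  1.94912887 -0.84190819  0.84586819
  0.63013816]
False
touch 5.09 fix [-1.27e-01  1.00e-04  4.78e-02] F along/across/z [ 0.2  0.7 -0.4]
True
pressed 5.76 fix [-0.1273 -0.0007  0.0357] F along/across/z [ 3.1  4.5 18.7]
settled 5.96 fix [-0.1273 -0.0007  0.0358] F along/across/z [ 1.8  3.9 19.4]
```

Run:
```python
from h import *
z=.0345; x=-.127
while x<-.045:
    x+=.01
    robot.servo_line(W(x,z),rate=.04); s=st(f'z{z:.4f}')
    F=s['wrist_force']; 
    if F[2]<18: z-=.0005
    if F[2]>35: z+=.0005
    if abs(F@d)>40 or abs(F@n)>25: break
measure_f=grab('scene'); cv2.imwrite('pics/b.png',cv2.resize(measure_f['color'][150:280,150:340,::-1],(760,520),interpolation=cv2.INTER_CUBIC))
```

```text
z0.0345 6.37 fix [-0.1178 -0.0013  0.0358] F along/across/z [-0.6  0.5 22.2]
z0.0345 6.77 fix [-0.1078 -0.0014  0.0358] F along/across/z [-1.   0.3 24. ]
z0.0345 7.17 fix [-0.0977 -0.0015  0.0358] F along/across/z [-1.6  0.2 23.4]
z0.0345 7.57 fix [-0.0878 -0.0015  0.0358] F along/across/z [-0.9  0.  23.3]
z0.0345 7.97 fix [-0.0778 -0.0015  0.0358] F along/across/z [-0.9  0.6 24.2]
z0.0345 8.37 fix [-0.0683 -0.0015  0.0359] F along/across/z [-4.4 -0.2 23.7]
z0.0345 8.77 fix [-0.0587 -0.0015  0.0359] F along/across/z [-6.7 -0.5 24.3]
z0.0345 9.17 fix [-0.0486 -0.0015  0.0359] F along/across/z [-5.6 -0.1 24.4]
z0.0345 9.57 fix [-0.0386 -0.0015  0.0359] F along/across/z [-5.4 -0.1 24.1]
```

View pics/b.png

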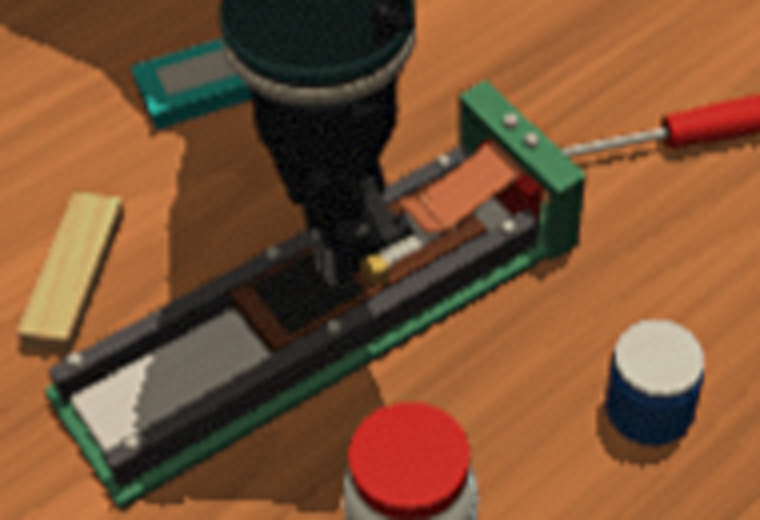

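The nose is under the leaf, around (430,225), and the sled is moving with the fingers. I'll carry on to the stop.

Run:
```python
from h import *
z=.0345; x=-.038
while x<-.006:
    x+=.003
    robot.servo_line(W(x,z),rate=.03); s=st(f'x{x:.3f}')
    if s['wrist_force']@d<-22: break
robot.dwell(.3); st('end')
f=grab('scene'); cv2.imwrite('pics/c.png',cv2.resize(f['color'][150:280,150:340,::-1],(760,520),interpolation=cv2.INTER_CUBIC))
```

```text
x-0.035 9.87 fix [-0.0369 -0.0015  0.0359] F along/across/z [-8.  -0.2 23. ]
x-0.032 10.12 fix [-0.034  -0.0014  0.0359] F along/across/z [-7.7  0.3 22.8]
x-0.029 10.37 fix [-0.031  -0.0014  0.0359] F along/across/z [-8.2  0.6 23.5]
x-0.026 10.62 fix [-0.028  -0.0014  0.0359] F along/across/z [-8.2  1.2 24. ]
x-0.023 10.87 fix [-0.0249 -0.0014  0.0359] F along/across/z [-8.   0.9 23.7]
x-0.020 11.12 fix [-0.022  -0.0015  0.0359] F along/across/z [-7.9  0.8 24.3]
x-0.017 11.37 fix [-0.0189 -0.0015  0.0359] F along/across/z [-7.8  0.6 25.1]
x-0.014 11.62 fix [-0.016  -0.0015  0.0359] F along/across/z [-8.2  0.2 23.9]
x-0.011 11.87 fix [-0.013  -0.0015  0.0359] F along/across/z [-8.2  0.8 24.6]
x-0.008 12.12 fix [-0.01   -0.0015  0.0359] F along/across/z [-8.3  0.8 24. ]
x-0.005 12.37 fix [-0.0086 -0.0014  0.036 ] F along/across/z [-16.5   1.   21.7]
end 12.67 fix [-0.0086 -0.0014  0.036 ] F along/across/z [-17.8   0.3  21.9]
```

View pics/c.png

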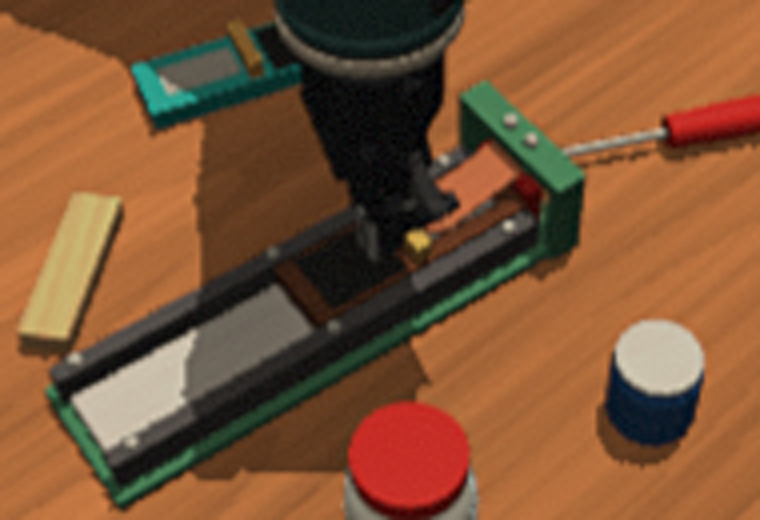

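Run:
```python
from h import *
for x in(-.003,-.001,.001):
    robot.servo_line(W(x,.0342),rate=.02); s=st(f'{x}')
    if s['wrist_force']@d<-35: break
robot.dwell(.2); st('held')
b=s['position']; 
robot.servo_line(W(fx(b)[0]-.004,.0345),rate=.03); st('back')
robot.servo_line(W(fx(b)[0]-.006,.07),rate=.08); robot.servo_line(W(-.09,.2),rate=.15); st('up')
robot.goto(W(-.2,.3),ori(1)) if robot.inverse_kinematics(W(-.2,.3),ori(1)) is not None else None
import meas
for m in('top','scene'):
    meas.measure.c=W(-.04,0)[:2]
    o=meas.measure(m,pr=False)
    for k in('ridge','tread','bridge','leaf'):
        if k in o: e=(o[k]-O); print(m,k,len(e),'x pct',np.percentile(e@d,[2,50,98]).round(4),'z',np.median(e[:,2]).round(4),'y',np.median(e@n).round(4))
f=robot.grab_frame('scene'); cv2.imwrite('pics/d.png',cv2.resize(f['color'][150:280,150:340,::-1],(760,520),interpolation=cv2.INTER_CUBIC))
f=robot.grab_frame('top'); cv2.imwrite('pics/e.png',cv2.resize(f['color'][150:240,200:360,::-1],(800,450),interpolation=cv2.INTER_CUBIC))
```

```text
-0.003 12.97 fix [-0.0086 -0.0013  0.0359] F along/across/z [-27.    2.   25.1]
-0.001 13.22 fix [-0.0085 -0.0012  0.036 ] F along/across/z [-36.4   1.4  20.8]
held 13.42 fix [-0.0085 -0.0012  0.036 ] F along/across/z [-37.1   2.2  22.3]
back 13.95 fix [-0.0118 -0.0017  0.0359] F along/across/z [ 6.   0.7 27.8]
up 15.69 fix [-0.0894  0.0003  0.1993] F along/across/z [ 1.   0.7 -0. ]
top solid 2730 ((587.8369140625, -43.81889343261719), (261.3350524902344, 347.2978820800781), 42.99530029296875) bench z 0.00042272754663064127
top ridge 64 x pct [-0.002   0.0024  0.0067] z 0.051 y 0.0006
top tread 5 x pct [0.0905 0.0955 0.1006] z 0.0484 y 0.0504
top bridge 3933 x pct [-0.2237 -0.125  -0.0348] z 0.691 y 0.0934
top leaf 196 x pct [0.0125 0.0276 0.0543] z 0.0411 y 0.0034
scene solid 3343 ((579.9087524414062, -75.6558837890625), (315.1085510253906, 313.15338134765625), 27.115365982055664) bench z 0.0014127187747403624
scene ridge 50 x pct [-0.0011  0.0045  0.0082] z 0.0523 y -0.0088
scene tread 28 x pct [0.0854 0.0932 0.1052] z 0.0494 y -0.0485
scene bridge 245 x pct [0.0848 0.0914 0.1034] z 0.0688 y -0.0112
scene leaf 286 x pct [0.0178 0.051  0.0822] z 0.0471 y -0.0014
```

View pics/d.png

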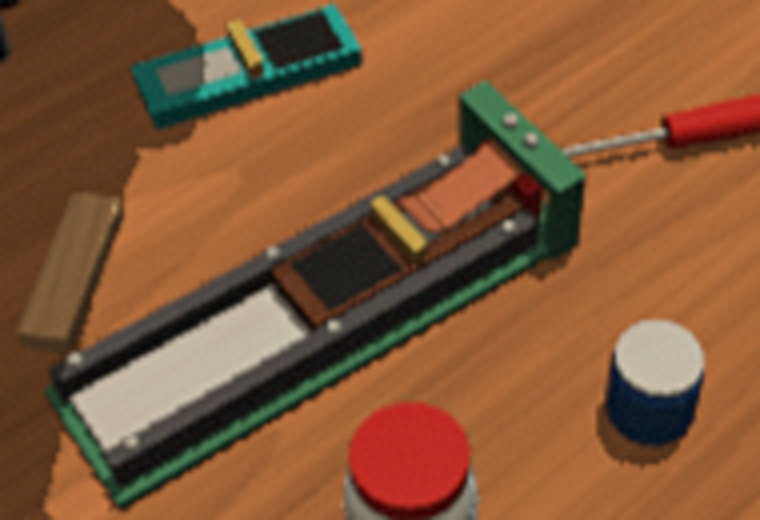

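View pics/e.png

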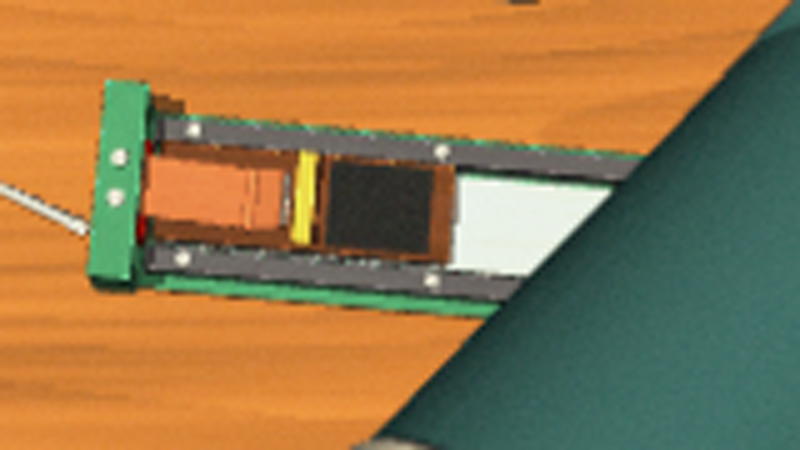

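The sled is under the leaf and nearly home. My release pulled backwards while still pressing, with +6 N, and the ridge reads about 3 mm behind where the push ended, so it was probably dragged back. I'll push again against the ridge, then retract without pressing.

Run:
```python
from h import *
robot.goto(W(-.03,.15),ori(1)); robot.servo_line(W(-.03,.065),rate=.15)
print(robot.servo_line(W(-.03,.036),rate=.03,threshold=5)); s=st('touch tread')
zt=s['position'][2]
# light press, push against ridge
x=-.03
while x<.002:
    x+=.002; robot.servo_line(W(x,zt-.0004),rate=.03); s=st(f'{x:.3f}')
    if s['wrist_force']@d<-32: break
xe=fx(s['position'])[0]
# straight up first to relieve the press (fingers stay at the ridge), then clear back
robot.servo_line(W(xe+.001,zt+.004),rate=.03); st('unpress')
robot.servo_line(W(xe-.006,zt+.004),rate=.03); st('back')
robot.servo_line(W(xe-.012,.09),rate=.12); robot.goto(W(-.25,.28),ori(1)); st('up')
import meas
for m in('top','scene'):
    meas.measure.c=W(-.04,0)[:2]
    o=meas.measure(m,pr=False)
    for k in('ridge','bridge'):
        e=(o[k]-O); print(m,k,len(e),'x pct',np.percentile(e@d,[2,50,98]).round(4),'z',np.median(e[:,2]).round(4))
f=robot.grab_frame('scene'); cv2.imwrite('pics/g.png',cv2.resize(f['color'][170:250,210:310,::-1],(800,600),interpolation=cv2.INTER_CUBIC))
```

```text
True
touch tread 19.1 fix [-0.0301  0.0002  0.0361] F along/across/z [0.8 1.6 8.3]
-0.028 19.35 fix [-0.0282 -0.0004  0.0361] F along/across/z [0.2 1.4 7.1]
-0.026 19.6 fix [-0.0263 -0.0004  0.0361] F along/across/z [-0.1  0.   6.8]
-0.024 19.85 fix [-0.0242 -0.0004  0.0361] F along/across/z [-1.3  1.3  6.5]
-0.022 20.1 fix [-0.0222 -0.0004  0.0361] F along/across/z [-1.2  0.3  7.3]
-0.020 20.35 fix [-0.0203 -0.0004  0.0361] F along/across/z [-1.2  0.   6.9]
-0.018 20.6 fix [-0.0182 -0.0004  0.0361] F along/across/z [-1.2 -0.   7.6]
-0.016 20.85 fix [-0.0162 -0.0004  0.0361] F along/across/z [-0.8  0.7  6.7]
-0.014 21.1 fix [-0.0142 -0.0004  0.0361] F along/across/z [-1.7  1.5  7.7]
-0.012 21.35 fix [-0.0123 -0.0004  0.0361] F along/across/z [-1.5 -0.1  7.5]
-0.010 21.6 fix [-0.0106 -0.0004  0.0361] F along/across/z [-3.3  0.6  6.5]
-0.008 21.85 fix [-0.0088 -0.0004  0.0361] F along/across/z [-4.4  0.1  8. ]
-0.006 22.1 fix [-0.0087 -0.0003  0.0361] F along/across/z [-14.4  -0.3   3.5]
-0.004 22.35 fix [-0.0086 -0.0002  0.0362] F along/across/z [-25.   -0.3   1.5]
-0.002 22.6 fix [-0.0085 -0.0002  0.0363] F along/across/z [-34.9  -0.6  -0. ]
unpress 22.98 fix [-0.0087 -0.0001  0.0403] F along/across/z [-10.    1.1   2.8]
back 23.37 fix [-0.0143 -0.      0.04  ] F along/across/z [-0.8  0.7 -0.1]
up 25.07 fix [-0.2483 -0.0004  0.2787] F along/across/z [ 0.3 -0.1 -0.6]
top solid 2915 ((578.8050537109375, -72.4083251953125), (314.8448791503906, 306.02069091796875), 27.270416259765625) bench z 0.00048232049346208505
top ridge 68 x pct [0.0008 0.0053 0.0097] z 0.0511
top bridge 3111 x pct [-0.2196 -0.1564 -0.0912] z 0.6761
scene solid 3310 ((579.7506713867188, -75.78570556640625), (314.9096984863281, 310.419921875), 25.985210418701172) bench z 0.001381516063519328
scene ridge 47 x pct [0.0019 0.0082 0.0118] z 0.052
scene bridge 247 x pct [0.0848 0.0917 0.1038] z 0.0688
```

View pics/g.png

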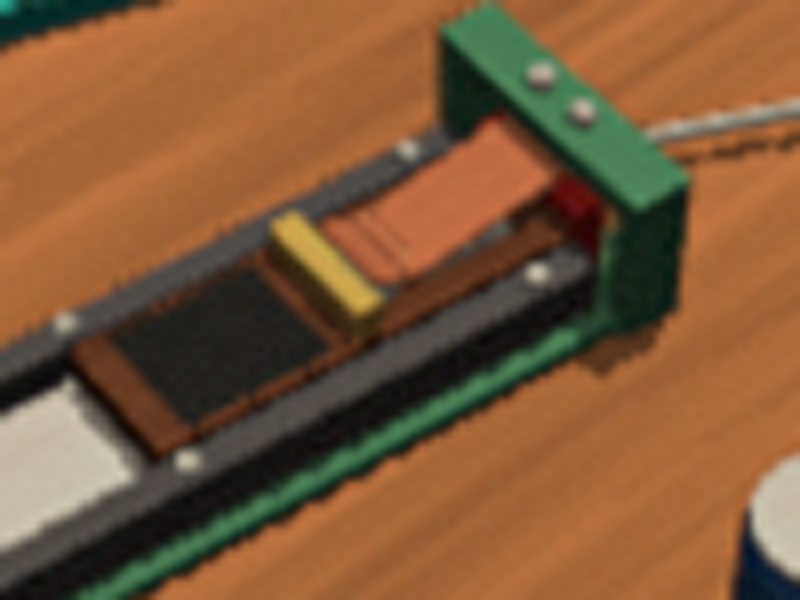

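The sled moved about 3 mm forward to the same hard stop, and the ridge now reads 5–8 mm. The nose meets the red stop at about (570,215) and the leaf lies on the sled with its lip just in front of the ridge.

```bash
python3 -c "
from cell import robot
print(robot.hand_in())"
```

```text
the job is handed in; nothing more can be done
None
```

I handed the job in with the sled against the red stop and held down under the leaf spring; my first release had dragged it back about 3 mm, so I pushed it home again with light pressure before retracting clear, about 25 s in all.

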